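# Fit the grater plate on the grating box

### The arm

A 7-joint arm with a two-finger parallel gripper is mounted at the origin on a cart in front of the work surface, level with it; the furniture and walls round the work are solid. World frame = base frame: x ahead of the robot, y to its left, z up, the work surface at z = 0. Lengths are in m, angles in rad, forces in N, time in s.
With the tool pointing down it reaches from about 0.4 to 0.85 m from the base axis. Payload 10.4 kg.
Tool frame: the origin (TCP) lies at the centre of the arm's flange, where the gripper is bolted on; the fingertips stand 182 mm ahead of it and the grasp point (between the pads) lies r.grasp_offset ahead of it (r.grasp_offset is the distance from the TCP to the grasp point, in m); z points along the fingers, y is the line along which they close (so a half turn about z gives the same grasp; the last joint's range is limited). The gripper opens to 87 mm and grips with 3 to 60 N. Pads are 19 mm wide; open, the fingers measure 117 mm over their backs; the gripper's body (75 mm by 190 mm) begins 51 mm behind the grasp point.
Start: joints at [1.302, 0.332, -0.065, 1.46, 0.022, 1.35, -0.088], TCP at [0.152, -0.606, 0.405] pointing down, gripper open.
Joint ranges: [-2.6, 2.6], [-0.5, 2.12], [-1.47, 1.34], [0.16, 2.42], [-1.27, 4.41], [0.06, 2.06], [-2.6, 2.6]. Speed limits (rad/s): [2.22, 2.22, 2.79, 2.79, 3.14, 3.14, 3.14].

### API

Orientations are given as a unit quaternion [x, y, z, w].
In Python, from bench import status, vision, job, spotter, r gives the robot as it stands. The module is installed in compiled form; this text tells all that it offers.
- The arm moves only by the tool play_rows, never from a script. Its argument "series" is a list of rows, each a list of 6 numbers: the shift along the tool's x, y, z each as a share of 150 mm, from -1 to 1, then the turn, a rotation vector about the tool's x, y, z each as a share of 30 degrees, from -1 to 1. In form: [[x, y, z, ax, ay, az], ...]. A call has 1 to 5 rows; each row is the pose to reach, as a shift and turn from the pose commanded when the call began, along the tool's axes at that moment; what a row does not reach only later rows make up. A row lasts 1/10 s, in which the tool goes at most 50 mm and 8.59 degrees, less where a joint would pass 70% of its speed; a pose out of reach is approached as far as the arm can. A call with a number of a shift or a turn outside -1 to 1 is refused whole. A call with a gripper value outside its range is refused whole. "fingers" is the opening, from -1 (shut) to 1 (fully open), set as the call begins (left out, the last holds). The fingers move at their own pace and stop on an object; "squeeze" is the grip in N (left out, the last holds). Time passes only in rows, so rows that repeat a pose let the fingers close. It gives the time, the measured TCP pose, the force, the opening and the grip force at its end, in the units of the state.
- status.read_state(): the state, without advancing time (a new reading comes with each control period).
- vision.camera(name): name is "side" or "top" or "wrist"; returns the picture (400x640x3 uint8, blue, green, red); there is no depth.
- vision.calibration(name): a dict with "fx", "fy", "cx", "cy" (pixels), "rvec" (rotation vector, rad) and "tvec" (3), from world to camera coordinates, as OpenCV has them; the wrist camera has in their place "T_tool_cam" (4x4, takes a point from camera to tool coordinates, whose origin is the TCP and whose axes are the flange's). Camera axes: x right, y down, z forward; pixel columns grow to the right and rows downward; lengths in m; the calibration is good to about 2 mm. A picture is of the moment at which its call begins: read the wrist's pose just before it. calibration takes no time and is no camera call.
- job.close_job(): hands the job in; it is judged then, once.
Trained networks look in the newest picture that a camera, given by its name, has taken for a name from the list of things; names that differ only in an ending like _2 or _b are one class to them, and where a whole thing is asked for, a point or a joint stands for the part that bears it (a point fixed in the world has none). Each returns a list of dicts, best first, with "conf" (0 to 1); they miss things now and then, are a little off and sometimes report something else, mostly with a low value. They report only what shows in the picture. A call takes as long as a camera call.
- spotter.boxes_of(camera, name): "point" ([x, y, z] in m, in world coordinates, good to about 4 mm: the middle of the surface that is visible of it).
- spotter.regions_of(camera, name): "pixels" (400x640 bool, what is visible of it).
The state is a dict: "time": time; "joint_positions": joint angles; "joint_vel": joint speeds; "joint_torque": joint torques, N m; "ee_pos": TCP position; "eef_rot": TCP orientation; "ft_force": force on the tool from outside, world axes, zero at the start; "torque": the same for the moment, N m; "width": finger opening in m; "grip_force": force on a finger pad.
Only numpy, scipy, OpenCV 4.12 (cv2) and the standard library are available. Lean on these libraries where they do the work, as an engineer would, in place of code of your own. Each camera call takes 0.05 s, during which the arm holds its last target. There are 200 camera calls.

### The job

Get the grating box ready for the cheese: take the grater plate (the one with the red grip) out of the drying stand, lay it flat with its grip up and let go of it. Then take hold of it again, slide it narrow end first into the dovetail ways on top of the box and push firmly until it is wedged tight, its wide end flush with the end of the box. Leave the slicer plate (black grip) in the stand, and do not shift the bowl, the pepper mill or the salt shaker.

Things in the scene. Friction and masses are not known exactly. Their poses are not given: they have to be found in the camera images.
- grating_box: Pale beech grating box, 170 x 124 x 62 mm, fast on the worktop. Origin on the worktop (z = 0) below the middle of the ways; x along the slide, mouth at x = -80 mm, narrow end at +80 (box ends at +90), z up. Two ledges at z = 52 mm carry the plate (each 20 mm wide, hollow between); on them stand two 10 mm high rails, the ways, with overhanging dovetail inner faces.
- way_mouth (a point): Middle of the open mouth of the ways, at ledge height (x = -80, y = 0, z = 52 mm in the box's frame). Here the rails stand 96 mm apart at the ledge and 89 mm apart at their top (faces lean in 20 degrees).
- way_end (a point): Middle of the narrow end of the ways at ledge height (x = +80, y = 0, z = 52 mm in the box's frame). Rails 68 mm apart at the ledge, 61 at their top (each rail runs in at 5 degrees). No end stop: the plate slides freely until it wedges between both rails, flush to within 1 mm; a push of 10 to 15 N there makes it tight, and it stays so by friction.
- grater_plate: Grater plate, 160 mm long, 10 mm thick, 150 to 260 g: dark grey frame, rows of steel teeth, RED grip and wide end. Trapezoid with dovetailed long edges; its underside is 96 mm wide at the wide end and 68 at the nose, its top 7 mm less. Origin: middle of the underside; x to the nose, z out of the grip side. Home: same axes as the box, origin at x = 0, y = 0, z = 52 mm in the box's frame.
- grater_grip (a point): In the red grip (x = -60, y = 0, z = 30 mm in the plate's frame). The grip is an upright rib across the plate, 14 mm thick (along the plate's x), 56 mm long (along y), from z = 10 to 38 mm. The centre of mass lies some 10 mm from the plate's origin towards the grip.
- grater_heel (a point): Middle of the wide end of the grater plate, underside (x = -80, y = 0, z = 0 in the plate's frame). Flush over the mouth of the ways when home.
- grater_nose (a point): Middle of the narrow end (nose) of the grater plate, underside (x = +80, y = 0, z = 0 in the plate's frame). It goes into the ways first.
- grater_edge (a point): Middle of the -y long edge of the grater plate, underside (x = 0, y = -41, z = 0 in the plate's frame). At the start this edge is up, about 90 mm above the worktop, free to be pinched across the plate's 10 mm; it slopes 10 degrees down to the nose.
- slicer_plate: Slicer plate: same shape, size and axes as the grater plate, but with one slanting blade and a BLACK grip. It stands in the other slot of the stand and stays there.
- stand: Pale beech drying stand, 150 x 96 x 34 mm, fixed; origin on the worktop (z = 0) between the slots, z up. Slots along its y at x = -35 and +35 mm, 12 mm wide, floor at z = 8 mm. Each plate stands in one on its +y long edge, grip side towards the stand's -x (to the robot), nose to its +y, leaning up to 0.12 rad to the grip side. Lifted 30 mm, a plate is clear.
- clear_patch (a point): Middle of a clear patch of worktop (z = 0) in front of the robot, between the stand and the box: at least 180 mm along x and 100 mm along y are always free. A handy place to lay the plate down.
- egg_bowl: Cream china bowl, 116 mm across, 52 mm high, loose; origin under its centre. A bystander.
- pepper_mill: Wooden pepper mill, 58 mm across, 170 mm high, loose; origin under its centre. A bystander.
- salt_shaker: Glass salt shaker with a grey top, 44 mm across, 90 mm high, loose; origin under its centre. A bystander.

How it is judged:
On the way:
1. the grater plate lies flat, grip up, out of the stand and let go, not yet in its final place (angle between grater_plate's own z axis and vertical below 0.12 rad and contact force between the fingers and grater_plate below 0.1 N and contact force between grater_plate and stand below 0.1 N and linear speed of grater_plate below 0.03 m/s and distance between grater_heel and way_mouth above 0.03 m), for 0.2 s.
At the end, for the whole second after the job is handed in: The grater plate sits grip up in the ways of the grating box, down on the ledges, straight (within 0.03 rad and 3 mm sideways), its wide end flush with the end of the box within 3 mm, wedged so that the box presses on it with more than 8 N, at rest and let go; the slicer plate is still in its slot (distance between grater_heel and way_mouth below 0.004 m and x of grater_plate in the frame of grating_box above -0.003 m and z of grater_plate in the frame of grating_box below 0.0545 m and angle between grater_plate's own z axis and vertical below 0.05 rad and y of grater_plate in the frame of grating_box between -0.003 and 0.003 m and angle between the x axis of grater_plate and the x axis of grating_box, either way round below 0.03 rad and contact force between grater_plate and grating_box above 8 N and linear speed of grater_plate below 0.01 m/s and contact force between the fingers and grater_plate below 0.1 N and distance of slicer_plate from where it was at the start of the episode below 0.03 m); the robot touches nothing.
It fails at once if the slicer plate is taken out or shifted by more than 30 mm (distance of slicer_plate from where it was at the start of the episode above 0.03 m).
It fails at once if the bowl is shifted by more than 30 mm (distance of egg_bowl from where it was at the start of the episode above 0.03 m).
It fails at once if the pepper mill is shifted by more than 30 mm or knocked over (distance of pepper_mill from where it was at the start of the episode above 0.03 m or angle between pepper_mill's own z axis and vertical above 0.5 rad).
It fails at once if the salt shaker is shifted by more than 30 mm or knocked over (distance of salt_shaker from where it was at the start of the episode above 0.03 m or angle between salt_shaker's own z axis and vertical above 0.5 rad).
It also fails if it takes over 61 s, if anything falls off the work surface, if the arm or the gripper's body presses on something with over 40 N, if the wrist force passes 120 N, or if a joint passes its speed limit or range.

## Working session

There is one attempt and no reset: what is moved stays moved. The work goes in short steps, Python scripts to look and compute and a tool call to move; the robot and the scene stay as the last step left them, time stands still between calls to the robot, and variables do not carry over. Pictures are saved under pics/ and viewed, at most 10 in all, crops included, and the job is handed in when it is done.

Besides the shell and the picture viewer there is one more tool, called after "Emit:" as name([rows], argument=value, ...), one row to a line, values as JSON. play_rows: Moves the arm, as the interface text tells. Shift numbers are shares of 150 mm and turn numbers shares of 30 degrees, none past 1 either way. Its arguments: {"type":"object","properties":{"series":{"type":"array","items":{"type":"array","items":{"type":"number"}}},"fingers":{"type":"number"},"squeeze":{"type":"number"}},"required":["series"]}

```bash
mkdir -p pics
cat > h.py <<'E'
import numpy as np, cv2
from scipy.spatial.transform import Rotation as R
from bench import status, vision, job, spotter, r
def cam(n):
    c=vision.calibration(n); K=np.array([[c['fx'],0,c['cx']],[0,c['fy'],c['cy']],[0,0,1.]])
    if 'rvec' in c:
        Rm=R.from_rotvec(np.ravel(c['rvec'])).as_matrix(); t=np.ravel(c['tvec'])
    else:
        s=status.read_state(); T=np.eye(4); T[:3,:3]=R.from_quat(s['eef_rot']).as_matrix(); T[:3,3]=s['ee_pos']
        T=np.linalg.inv(T@np.array(c['T_tool_cam'])); Rm=T[:3,:3]; t=T[:3,3]
    return K,Rm,t
def proj(n,P):
    K,Rm,t=cam(n); q=(np.atleast_2d(P)@Rm.T+t)@K.T; return q[:,:2]/q[:,2:]
def back(n,uv,z):
    K,Rm,t=cam(n); d=np.c_[np.atleast_2d(uv),np.ones(len(np.atleast_2d(uv)))]@np.linalg.inv(K).T@Rm; o=-Rm.T@t
    return o+d*((z-o[2])/d[:,2:])
def st():
    s=status.read_state(); print('t',round(s['time'],2),'p',np.round(s['ee_pos'],4),'R',np.round(R.from_quat(s['eef_rot']).as_matrix(),3).tolist(),'F',np.round(s['ft_force'],1),'w',round(s['width'],4),'g',round(s['grip_force'],1)); return s
E
python3 - <<'E'
from h import *
st(); print(r.grasp_offset)
for n in ['top','side']:
    im=vision.camera(n); cv2.imwrite(f'pics/{n}0.png',im)
    K,Rm,t=cam(n); print(n,K[0,0],(-Rm.T@t).round(3))
    for k in ['grating_box','grater_plate','grater_grip','slicer_plate','stand','egg_bowl','pepper_mill','salt_shaker']:
        print(k,[(np.round(d['point'],3).tolist(),round(d['conf'],2)) for d in spotter.boxes_of(n,k)[:2]])
E
```

```text
t 0.0 p [ 0.152  -0.6061  0.4039] R [[0.97, 0.243, -0.0], [0.243, -0.97, 0.001], [-0.0, -0.001, -1.0]] F [ 0.6 -0.4 -0.2] w 0.087 g 0.0
0.1635
top 433.95528526429376 [0.495 0.002 1.227]
grating_box [([0.51, 0.261, 0.075], 0.64), ([0.6, -0.205, 0.051], 0.63)]
grater_plate [([0.513, 0.259, 0.074], 0.79)]
grater_grip [([0.545, 0.283, 0.033], 0.74), ([0.51, 0.264, 0.07], 0.64)]
slicer_plate [([0.582, 0.244, 0.081], 0.94)]
stand [([0.545, 0.28, 0.033], 0.8)]
egg_bowl [([0.434, -0.374, 0.018], 0.93), ([0.596, -0.204, 0.049], 0.21)]
pepper_mill [([0.68, -0.348, 0.134], 0.89), ([0.596, -0.203, 0.052], 0.72)]
salt_shaker [([0.617, -0.37, 0.078], 0.52)]
side 374.7250075773092 [0.513 1.019 0.876]
grating_box [([0.598, -0.165, 0.046], 0.74)]
grater_plate [([0.51, 0.256, 0.076], 0.67)]
grater_grip [([0.51, 0.261, 0.072], 0.83)]
slicer_plate [([0.578, 0.256, 0.077], 0.94)]
stand [([0.546, 0.295, 0.032], 0.73)]
egg_bowl [([0.509, 0.259, 0.07], 0.68), ([0.437, -0.386, 0.034], 0.59)]
pepper_mill [([0.689, -0.339, 0.084], 0.62)]
salt_shaker [([0.626, -0.365, 0.048], 0.48), ([0.507, 0.26, 0.078], 0.28)]
```

View pics/top0.png

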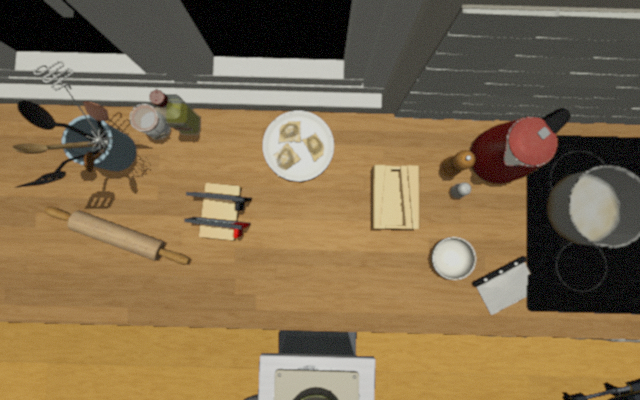

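View pics/side0.png

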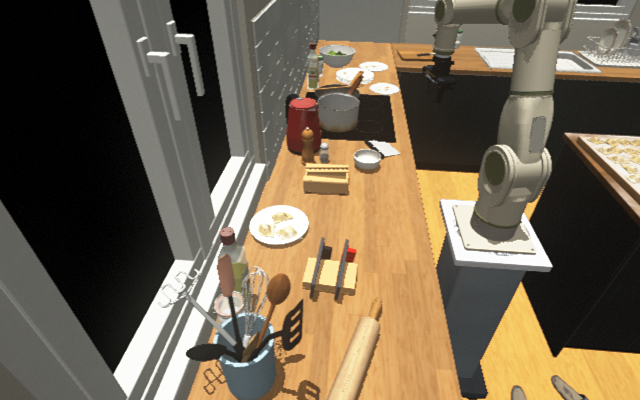

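The top view shows the stand near (220,212), with the red grip at (237,233) and the black grip at (239,205). The box is near (397,197) with its long side along world x, the bowl near (454,258), the mill near (462,162) and the shaker near (461,190). The side view agrees. I'll zoom in to get the box's mouth direction.

Run:
```python
import cv2,numpy as np
a=cv2.imread('pics/top0.png');b=cv2.imread('pics/side0.png')
z=lambda i,x,y,w,h,s:cv2.resize(i[y:y+h,x:x+w],None,fx=s,fy=s,interpolation=cv2.INTER_CUBIC)
A=z(a,350,150,100,100,4);B=z(a,175,165,100,100,4)
cv2.imwrite('pics/zoom.png',np.hstack([A,B]))
```

```text
(no output)
```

View pics/zoom.png

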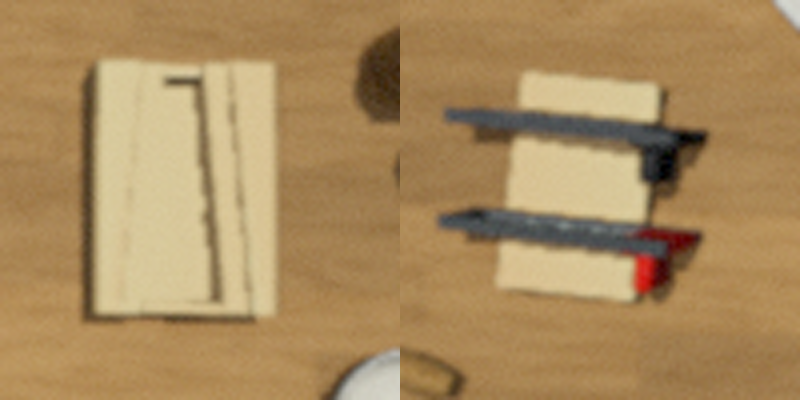

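```bash
cat >> h.py <<'E'
def plan(p,M,p2,M2):
    """print rounded rows for calls from pose (p,M) to (p2,M2); returns the pose reached"""
    p,p2=np.array(p,float),np.array(p2,float); M,M2=np.array(M),np.array(M2)
    for i in range(12):
        d=M.T@(p2-p)/.15; w=R.from_matrix(M.T@M2).as_rotvec()/np.radians(30)
        m=max(abs(d).max(),abs(w).max()); 
        if m<2e-3: break
        n=int(np.ceil(m-1e-6)); row=np.round(np.r_[d,w]/n,3)
        print('  ',row.tolist(),'rows>=',int(np.ceil(max(np.linalg.norm(row[:3])*3,np.linalg.norm(row[3:])*30/8.59))))
        p=p+M@row[:3]*.15; M=M@R.from_rotvec(row[3:]*np.radians(30)).as_matrix()
    return p,M
def down(yaw):
    "tool pointing down, tool y at azimuth yaw (deg)"
    a=np.radians(yaw); y=np.array([np.cos(a),np.sin(a),0]); z=np.array([0,0,-1.]); return np.c_[np.cross(y,z),y,z]
E
python3 - <<'E'
from h import *
print(np.round(vision.calibration('wrist')['T_tool_cam'],3), {k:round(v) for k,v in vision.calibration('wrist').items() if k[0] in 'fc'})
s=st(); q=(s['ee_pos'],R.from_quat(s['eef_rot']).as_matrix())
for P,y in [((.34,-.44,.404),-50),((.46,-.2,.404),-23),((.46,.0,.404),-7),((.46,.25,.404),-7)]:
    print(P,y); q=plan(*q,P,down(y))
E
```

```text
[[ 0.002 -0.959 -0.284  0.078]
 [ 1.     0.002  0.    -0.   ]
 [ 0.    -0.284  0.959  0.02 ]
 [ 0.     0.     0.     1.   ]] {'fx': 302, 'fy': 302, 'cx': 313, 'cy': 194}
t 0.9 p [ 0.1521 -0.6062  0.4048] R [[0.97, 0.243, 0.0], [0.243, -0.97, -0.0], [-0.0, 0.0, -1.0]] F [0.7 1.1 0.3] w 0.087 g 0.0
(0.34, -0.44, 0.404) -50
   [0.742, -0.385, 0.003, 0.0, 0.0, -0.432] rows>= 3
   [0.81, -0.209, 0.002, 0.0, 0.0, -0.432] rows>= 3
(0.46, -0.2, 0.404) -23
   [0.821, -0.355, 0.0, 0.0, 0.0, -0.45] rows>= 3
   [0.881, -0.155, 0.0, 0.0, 0.0, -0.45] rows>= 3
(0.46, 0.0, 0.404) -7
   [0.614, -0.26, -0.0, 0.0, 0.0, -0.267] rows>= 3
   [0.643, -0.173, -0.0, 0.0, 0.0, -0.266] rows>= 2
(0.46, 0.25, 0.404) -7
   [0.827, -0.101, -0.0, 0.0, 0.0, -0.0] rows>= 3
   [0.828, -0.102, -0.0, 0.0, 0.0, -0.0] rows>= 3
```

Emit:
play_rows([
  [0.742, -0.385, 0.003, 0, 0, -0.432],
  [0.742, -0.385, 0.003, 0, 0, -0.432],
  [0.742, -0.385, 0.003, 0, 0, -0.432],
])

```text
time: 1.2
ee_pos: [0.2496, -0.5202, 0.4046]
eef_rot: [0.971, 0.237, 0.001, -0.0]
ft_force: [-0.2, -0.3, 0.1]
width: 0.0875
grip_force: 0.0
```

Emit:
play_rows([
  [0.81, -0.209, 0.002, 0, 0, -0.432],
  [0.81, -0.209, 0.002, 0, 0, -0.432],
  [0.81, -0.209, 0.002, 0, 0, -0.432],
])

```text
time: 1.5
ee_pos: [0.3434, -0.4365, 0.4044]
eef_rot: [0.938, 0.346, 0.001, 0.0]
ft_force: [0.3, -1.0, 0.4]
width: 0.0873
grip_force: 0.0
```

Emit:
play_rows([
  [0.821, -0.355, 0, 0, 0, -0.45],
  [0.821, -0.355, 0, 0, 0, -0.45],
  [0.821, -0.355, 0, 0, 0, -0.45],
])

```text
time: 1.8
ee_pos: [0.4015, -0.3167, 0.4043]
eef_rot: [0.892, 0.453, 0.0, 0.0]
ft_force: [0.3, -1.5, 0.4]
width: 0.0871
grip_force: 0.0
```

Emit:
play_rows([
  [0.881, -0.155, 0, 0, 0, -0.45],
  [0.881, -0.155, 0, 0, 0, -0.45],
  [0.881, -0.155, 0, 0, 0, -0.45],
  [0.881, -0.155, 0, 0, 0, -0.45],
  [0.881, -0.155, 0, 0, 0, -0.45],
])

```text
time: 2.3
ee_pos: [0.4601, -0.1996, 0.4041]
eef_rot: [0.834, 0.553, -0.0, 0.0]
ft_force: [-0.3, -1.3, -0.3]
width: 0.0871
grip_force: 0.0
```

Run:
```python
from h import *
st(); im=vision.camera('wrist'); cv2.imwrite('pics/wbox_raw.png',im)
for k in ['grating_box']:
    print([(np.round(d['point'],3).tolist(),round(d['conf'],2)) for d in spotter.boxes_of('wrist',k)[:2]])
m=spotter.regions_of('wrist','grating_box')[0]; m=m['pixels']; ys,xs=np.nonzero(m); print(xs.min(),xs.max(),ys.min(),ys.max())
x0,y0=max(xs.min()-20,0),max(ys.min()-20,0)
c=im[y0:ys.max()+20,x0:xs.max()+20]; f=min(800/c.shape[1],600/c.shape[0]); print(x0,y0,f)
cv2.imwrite('pics/wbox.png',cv2.resize(c,None,fx=f,fy=f,interpolation=cv2.INTER_CUBIC))
```

```text
t 2.3 p [ 0.4601 -0.1996  0.4041] R [[0.389, 0.921, 0.0], [0.921, -0.389, -0.0], [-0.0, 0.0, -1.0]] F [-0.3 -1.3 -0.3] w 0.0871 g 0.0
[([0.605, -0.206, 0.05], 0.81)]
333 525 36 212
313 16 2.7777777777777777
```

View pics/wbox.png

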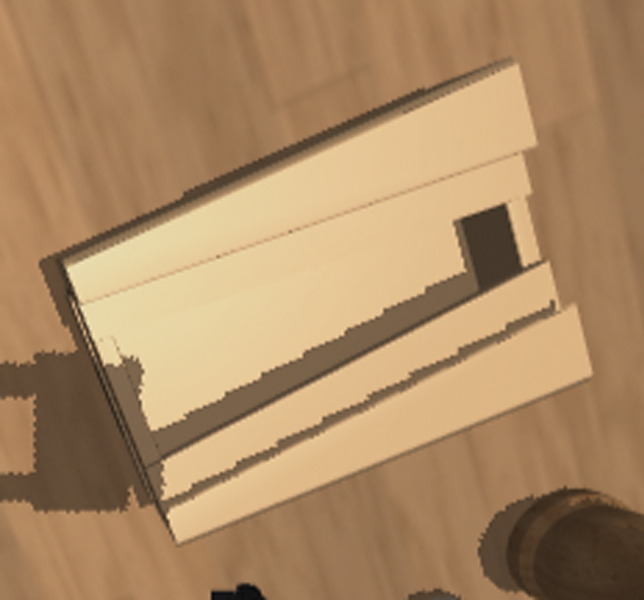

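The box fills the crop. Its mouth is on the left (towards the robot) and the narrow end on the right. Outer top corners are at about (65,262), (518,64), (593,377) and (178,545), and the rails' inner top edges run (80,303)-(525,152) and (163,499)-(570,307). I'll fit the pose to these, then move on to the stand.

Run:
```python
from h import *
from scipy.optimize import least_squares
uv=np.array([[65,262],[518,64],[593,377],[178,545],[80,303],[525,152],[570,307],[163,499]])/2.7778+[313,16]
e=.0296
B=np.array([[-80,62,62],[90,62,62],[90,-62,62],[-80,-62,62],[-80,44.5,62],[90,29.6,62],[90,-29.6,62],[-80,-44.5,62]])/1e3
def f(q):
    a=q[2];W=B@R.from_rotvec([0,0,a]).as_matrix().T+[q[0],q[1],0]; return (proj('wrist',W)-uv).ravel()
s=least_squares(f,[.6,-.205,0]); print(s.x.round(4),np.degrees(s.x[2]),s.fun.reshape(-1,2).round(1).tolist())
# outline check in top picture
a=s.x[2]; W=B[:4]@R.from_rotvec([0,0,a]).as_matrix().T+[s.x[0],s.x[1],0]
print(((proj('top',W)-[350,150])*4).round(0).tolist())
```

```text
[ 0.5888 -0.2034  0.0056] 0.32360894328490164 [[-1.6, -1.3], [-1.0, -2.8], [-0.5, 2.5], [-0.9, 1.3], [-0.7, -0.0], [4.3, -1.2], [1.1, -0.8], [-0.9, 4.3]]
[[93.0, 311.0], [97.0, 59.0], [280.0, 63.0], [279.0, 315.0]]
```

Emit:
play_rows([
  [0.614, -0.26, 0, 0, 0, -0.267],
  [0.614, -0.26, 0, 0, 0, -0.267],
  [0.614, -0.26, 0, 0, 0, -0.267],
])

```text
time: 2.75
ee_pos: [0.4601, -0.0946, 0.4045]
eef_rot: [0.791, 0.611, 0.001, 0.0]
ft_force: [0.2, -0.4, -0.2]
width: 0.0869
grip_force: 0.0
```

Emit:
play_rows([
  [0.643, -0.173, 0, 0, 0, -0.266],
  [0.643, -0.173, 0, 0, 0, -0.266],
  [0.643, -0.173, 0, 0, 0, -0.266],
])

```text
time: 3.05
ee_pos: [0.4596, 0.0054, 0.4046]
eef_rot: [0.747, 0.665, 0.001, 0.0]
ft_force: [0.1, -0.2, -0.6]
width: 0.0867
grip_force: 0.0
```

Emit:
play_rows([
  [0.827, -0.101, 0, 0, 0, 0],
  [0.827, -0.101, 0, 0, 0, 0],
  [0.827, -0.101, 0, 0, 0, 0],
])

```text
time: 3.35
ee_pos: [0.4596, 0.1278, 0.4044]
eef_rot: [0.748, 0.663, 0.001, -0.0]
ft_force: [-0.8, -1.1, 0.4]
width: 0.0866
grip_force: 0.0
```

Emit:
play_rows([
  [0.6, -0.102, 0, 0, 0, 0],
  [0.6, -0.102, 0, 0, 0, 0],
  [0.6, -0.102, 0, 0, 0, 0],
  [0.6, -0.102, 0, 0, 0, 0],
])

```text
time: 3.75
ee_pos: [0.4561, 0.2159, 0.4037]
eef_rot: [0.749, 0.663, -0.0, -0.0]
ft_force: [-0.3, -1.2, 1.1]
width: 0.0868
grip_force: 0.0
```

Run:
```python
from h import *
st(); im=vision.camera('wrist'); cv2.imwrite('pics/wst_raw.png',im)
for k in ['stand','grater_plate','grater_grip','slicer_plate']:
    print(k,[(np.round(d['point'],3).tolist(),round(d['conf'],2)) for d in spotter.boxes_of('wrist',k)[:2]])
```

```text
t 3.75 p [0.4561 0.2159 0.4037] R [[0.122, 0.993, -0.001], [0.993, -0.122, 0.0], [-0.0, -0.001, -1.0]] F [-0.3 -1.2  1.1] w 0.0868 g 0.0
stand [([0.536, 0.283, 0.034], 0.7)]
grater_plate [([0.504, 0.273, 0.081], 0.96)]
grater_grip [([0.508, 0.272, 0.083], 0.73)]
slicer_plate [([0.579, 0.276, 0.077], 0.71)]
```

View pics/wst_raw.png

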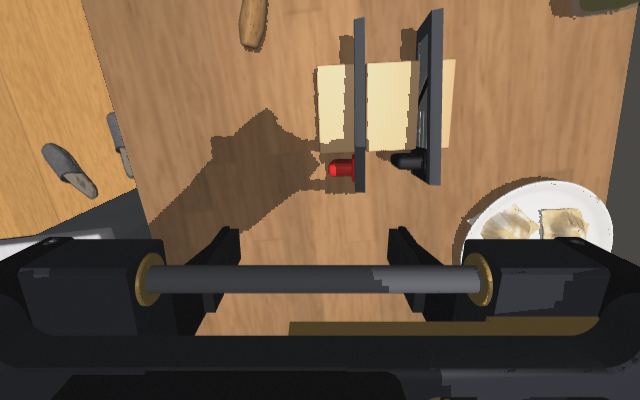

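The wrist view shows the grater plate's upper edge as a dark band from the nose at about (359,18) to the wide end at about (361,192). The red grip is at (341,169), the black-grip slicer at columns 425-440, and the stand spans (317-455, 60-152).

Run:
```python
from h import *
n=back('wrist',[359.5,18],.076)[0]; h=back('wrist',[360.5,192],.104)[0]
d=n-h; yaw=np.degrees(np.arctan2(d[1],d[0])); print(n,h,np.hypot(*d[:2]),yaw)
g=h+(n-h)*(70/160.); print('grasp edge pt',g)
# stand corners z=.034
c=back('wrist',[[317,67],[455,60],[449,147],[320,153]],.034); print(c.round(3).tolist())
s=st(); q=(s['ee_pos'],R.from_quat(s['eef_rot']).as_matrix()); M=down(yaw-90)
q=plan(*q,[g[0],g[1],.404],M)
print('descend to grasp z',g[2]-.016+.1635)
plan(*q,[g[0],g[1],g[2]-.016+.1635],M)
# box in top view corrected ordering
B=np.array([[-80,62,62],[90,62,62],[90,-62,62],[-80,-62,62]])/1e3+[.5888,-.2034,0]
```

```text
[0.51672193 0.36172004 0.076     ] [0.50121561 0.20653751 0.104     ] 0.15595531895259185 84.29376887020538
grasp edge pt [0.50799962 0.27442987 0.09175   ]
[[0.475, 0.33, 0.034], [0.622, 0.319, 0.034], [0.616, 0.226, 0.034], [0.467, 0.238, 0.034]]
t 4.0 p [0.4563 0.2147 0.404 ] R [[0.125, 0.992, 0.0], [0.992, -0.125, -0.001], [-0.001, 0.0, -1.0]] F [-0.5  0.3 -0.2] w 0.087 g 0.0
   [0.438, 0.292, -0.001, 0.001, 0.001, -0.048] rows>= 2
descend to grasp z 0.23925000000000002
   [0.0, 0.0, 0.549, -0.0, 0.0, -0.0] rows>= 2
   [0.0, 0.0, 0.55, -0.0, 0.0, -0.0] rows>= 2
```

Emit:
play_rows([
  [0.438, 0.292, 0, 0, 0, -0.048],
  [0.438, 0.292, 0, 0, 0, -0.048],
  [0.438, 0.292, 0, 0, 0, -0.048],
], fingers=0.1)

```text
time: 4.3
ee_pos: [0.5088, 0.2771, 0.4032]
eef_rot: [0.741, 0.672, 0.0, -0.001]
ft_force: [-0.7, 0.3, -1.0]
width: 0.0705
grip_force: 0.0
```

Emit:
play_rows([
  [0, 0, 0.55, 0, 0, 0],
  [0, 0, 0.55, 0, 0, 0],
  [0, 0, 0.55, 0, 0, 0],
  [0, 0, 0.55, 0, 0, 0],
])

```text
time: 4.7
ee_pos: [0.5075, 0.2753, 0.3225]
eef_rot: [0.741, 0.672, -0.0, 0.0]
ft_force: [0.0, 0.9, 0.8]
width: 0.0488
grip_force: 0.0
```

Emit:
play_rows([
  [0, 0, 0.25, 0, 0, 0],
  [0, 0, 0.4, 0, 0, 0],
  [0, 0, 0.55, 0, 0, 0],
  [0, 0, 0.55, 0, 0, 0],
])

```text
time: 5.1
ee_pos: [0.5074, 0.2753, 0.2388]
eef_rot: [0.741, 0.672, -0.001, 0.0]
ft_force: [0.5, -0.5, 0.0]
width: 0.048
grip_force: 0.0
```

Emit:
play_rows([
  [0, 0, 0, 0, 0, 0],
  [0, 0, 0, 0, 0, 0],
  [0, 0, 0, 0, 0, 0],
  [0, 0, 0, 0, 0, 0],
  [0, 0, 0, 0, 0, 0],
], fingers=-1, squeeze=30)

```text
time: 5.6
ee_pos: [0.5074, 0.276, 0.2395]
eef_rot: [0.741, 0.672, 0.0, 0.0]
ft_force: [0.4, 0.7, 0.4]
width: 0.016
grip_force: 0.0
```

Emit:
play_rows([
  [0, 0, 0, 0, 0, 0],
  [0, 0, 0, 0, 0, 0],
  [0, 0, 0, 0, 0, 0],
])

```text
time: 5.9
ee_pos: [0.5078, 0.2759, 0.2393]
eef_rot: [0.741, 0.672, 0.001, 0.0]
ft_force: [3.9, -0.7, 2.5]
width: 0.0098
grip_force: 29.5
```

Emit:
play_rows([
  [0, 0, -0.1, 0, 0, 0],
  [0, 0, -0.25, 0, 0, 0],
  [0, 0, -0.4, 0, 0, 0],
  [0, 0, -0.6, 0, 0, 0],
  [0, 0, -0.6, 0, 0, 0],
])

```text
time: 6.4
ee_pos: [0.5074, 0.277, 0.3323]
eef_rot: [0.74, 0.672, 0.002, 0.0]
ft_force: [0.5, 0.6, -1.5]
width: 0.0098
grip_force: 29.2
```

Run:
```python
from h import *
s=st(); print(np.round(s['joint_positions'],2))
q=(np.array([.5076,.2747,.3293]),down(-5.7))
print('A'); q=plan(*q,[.445,-.0,.31],down(-95))
th=np.radians(48); M=R.from_rotvec([th,0,0]).as_matrix()
Rt=R.from_rotvec(th*down(-95)[:,0]).as_matrix()@down(-95); print(Rt.round(2).tolist())
z=Rt[:,2]; g=np.array([.445,-.0395,.075]); print('B'); q=plan(*q,g-.1635*z,Rt)
g[2]=.052; print('C');plan(*q,g-.1635*z,Rt)
```

```text
t 6.4 p [0.5074 0.277  0.3323] R [[0.096, 0.995, 0.003], [0.995, -0.097, 0.002], [0.002, 0.003, -1.0]] F [ 0.5  0.6 -1.5] w 0.0098 g 29.2
[ 0.15  0.42 -0.91  1.65  0.35  1.24 -0.93]
A
   [-0.621, -0.078, 0.043, 0.0, 0.0, 0.992] rows>= 4
   [-0.578, 0.241, 0.043, 0.0, 0.0, 0.992] rows>= 4
   [-0.382, 0.496, 0.043, 0.0, 0.0, 0.993] rows>= 4
[[1.0, -0.06, 0.06], [-0.09, -0.67, 0.74], [0.0, -0.74, -0.67]]
B
   [0.012, 0.536, 0.418, 0.8, -0.0, -0.0] rows>= 3
   [0.011, 0.661, 0.165, 0.8, -0.0, -0.0] rows>= 3
C
   [0.0, 0.113, 0.102, 0.0, -0.0, -0.0] rows>= 1
```

Emit:
play_rows([
  [-0.2, -0.025, 0.013, 0, 0, 0.26],
  [-0.4, -0.05, 0.03, 0, 0, 0.53],
  [-0.621, -0.078, 0.043, 0, 0, 0.8],
  [-0.621, -0.078, 0.043, 0, 0, 0.992],
])

```text
time: 6.8
ee_pos: [0.4861, 0.1799, 0.3208]
eef_rot: [0.891, 0.454, -0.002, 0.001]
ft_force: [0.6, -0.6, -1.3]
width: 0.0098
grip_force: 29.2
```

Emit:
play_rows([
  [-0.578, 0.241, 0.043, 0, 0, 0.992],
  [-0.578, 0.241, 0.043, 0, 0, 0.992],
  [-0.578, 0.241, 0.043, 0, 0, 0.992],
  [-0.578, 0.241, 0.043, 0, 0, 0.992],
])

```text
time: 7.2
ee_pos: [0.4653, 0.0912, 0.3151]
eef_rot: [0.977, 0.211, -0.001, 0.0]
ft_force: [-0.1, -0.6, -2.2]
width: 0.0095
grip_force: 29.5
```

Emit:
play_rows([
  [-0.382, 0.496, 0.043, 0, 0, 0.993],
  [-0.382, 0.496, 0.043, 0, 0, 0.993],
  [-0.382, 0.496, 0.043, 0, 0, 0.993],
  [-0.382, 0.496, 0.043, 0, 0, 0.993],
  [-0.382, 0.496, 0.043, 0, 0, 0.993],
])

```text
time: 7.7
ee_pos: [0.4448, 0.001, 0.3088]
eef_rot: [0.999, -0.043, -0.001, -0.0]
ft_force: [-1.0, 0.6, -1.3]
width: 0.0097
grip_force: 29.7
```

Run:
```python
from h import *
s=st(); print(np.round(s['joint_positions'],2))
```

```text
t 7.7 p [0.4448 0.001  0.3088] R [[0.996, -0.087, -0.002], [-0.087, -0.996, 0.0], [-0.002, 0.0, -1.0]] F [-1.   0.6 -1.3] w 0.0097 g 29.7
[ 0.53  0.06 -0.65  2.    0.04  1.09 -1.79]
```

Tracking is good. I'll tilt next.

Emit:
play_rows([
  [0.012, 0.536, 0.418, 0.8, 0, 0],
  [0.012, 0.536, 0.418, 0.8, 0, 0],
  [0.012, 0.536, 0.418, 0.8, 0, 0],
  [0.012, 0.536, 0.418, 0.8, 0, 0],
])

```text
time: 8.1
ee_pos: [0.4395, -0.0807, 0.2453]
eef_rot: [0.977, -0.043, 0.008, -0.21]
ft_force: [0.1, -0.3, -1.4]
width: 0.0096
grip_force: 29.7
```

Emit:
play_rows([
  [0.011, 0.661, 0.165, 0.8, 0, 0],
  [0.011, 0.661, 0.165, 0.8, 0, 0],
  [0.011, 0.661, 0.165, 0.8, 0, 0],
  [0.011, 0.661, 0.165, 0.8, 0, 0],
  [0.011, 0.661, 0.165, 0.8, 0, 0],
])

```text
time: 8.6
ee_pos: [0.4358, -0.158, 0.1845]
eef_rot: [0.914, -0.037, 0.017, -0.404]
ft_force: [0.4, 1.4, -1.6]
width: 0.0094
grip_force: 29.8
```

Run:
```python
from h import *
s=st(); print(np.round(s['joint_positions'],2)); M=R.from_quat(s['eef_rot']).as_matrix(); print(s['ee_pos']+.1635*M[:,2])
cv2.imwrite('pics/side1.png',cv2.resize(vision.camera('side')[130:290,260:460],None,fx=3.5,fy=3.5,interpolation=cv2.INTER_CUBIC))
```

```text
t 8.6 p [ 0.4358 -0.158   0.1845] R [[0.997, -0.055, 0.06], [-0.081, -0.67, 0.738], [0.0, -0.74, -0.673]] F [ 0.4  1.4 -1.6] w 0.0094 g 29.8
[ 0.95  0.49 -0.52  1.97 -0.59  1.16 -0.85]
[ 0.4456191  -0.0374205   0.07450332]
```

View pics/side1.png

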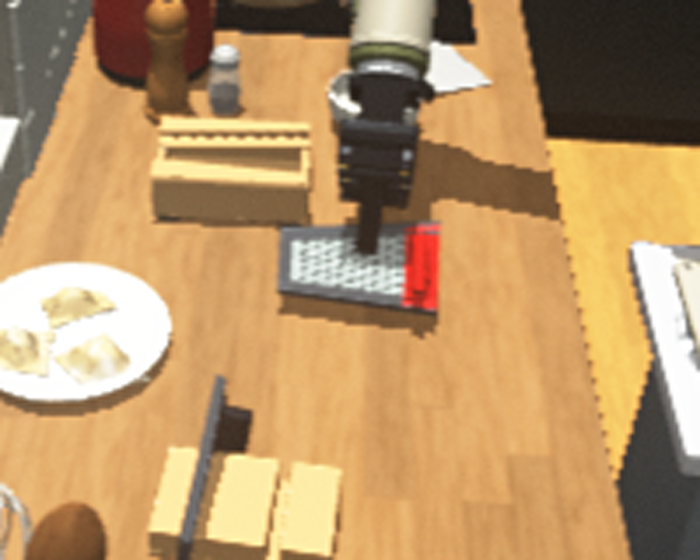

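The picture shows the plate held at about (360,265), grip (red, 425,270) up, clear of the box at (235,170) and the dish at (85,335). I'll lower it until it touches and release.

Emit:
play_rows([
  [0, 0.06, 0.054, 0, 0, 0],
  [0, 0.113, 0.102, 0, 0, 0],
  [0, 0.123, 0.111, 0, 0, 0],
  [0, 0.123, 0.111, 0, 0, 0],
])

```text
time: 9.05
ee_pos: [0.4352, -0.1592, 0.159]
eef_rot: [0.913, -0.039, 0.017, -0.406]
ft_force: [0.8, -0.5, 2.1]
width: 0.0098
grip_force: 29.8
```

Emit:
play_rows([
  [0, 0, 0, 0, 0, 0],
  [0, 0, 0, 0, 0, 0],
  [0, 0, 0, 0, 0, 0],
  [0, 0, 0, 0, 0, 0],
], fingers=-0.45)

```text
time: 9.45
ee_pos: [0.4351, -0.1594, 0.1591]
eef_rot: [0.913, -0.039, 0.017, -0.406]
ft_force: [0.4, -0.2, -0.6]
width: 0.0235
grip_force: 0.2
```

Emit:
play_rows([
  [0, 0, -0.15, 0, 0, 0],
  [0, 0, -0.35, 0, 0, 0],
  [0, 0, -0.6, 0, 0, 0],
  [0, 0, -0.8, 0, 0, 0],
  [0, 0, -0.8, 0, 0, 0],
])

```text
time: 9.95
ee_pos: [0.4277, -0.2516, 0.2417]
eef_rot: [0.913, -0.04, 0.02, -0.405]
ft_force: [2.0, 0.3, -0.5]
width: 0.0239
grip_force: 0.0
```

Run:
```python
from h import *
s=st(); M=R.from_quat(s['eef_rot']).as_matrix()
for P in [(.36,-.04,.36),(.38,-.04,.36)]:
    print(P); q=plan(s['ee_pos'],M,P,down(0))
```

```text
t 9.95 p [ 0.4277 -0.2516  0.2417] R [[0.996, -0.058, 0.068], [-0.089, -0.669, 0.737], [0.003, -0.741, -0.672]] F [ 2.   0.3 -0.5] w 0.0239 g 0.0
(0.36, -0.04, 0.36)
   [-0.191, -0.501, 0.16, -0.399, -0.439, -0.988] rows>= 5
   [0.114, -0.545, 0.056, -0.399, -0.44, -0.988] rows>= 5
   [0.363, -0.412, -0.103, -0.399, -0.439, -0.988] rows>= 5
(0.38, -0.04, 0.36)
   [-0.147, -0.503, 0.163, -0.399, -0.439, -0.988] rows>= 5
   [0.153, -0.525, 0.051, -0.399, -0.44, -0.988] rows>= 5
   [0.387, -0.375, -0.109, -0.399, -0.439, -0.988] rows>= 5
```

Emit:
play_rows([
  [-0.147, -0.503, 0.163, -0.399, -0.439, -0.988],
  [-0.147, -0.503, 0.163, -0.399, -0.439, -0.988],
  [-0.147, -0.503, 0.163, -0.399, -0.439, -0.988],
  [-0.147, -0.503, 0.163, -0.399, -0.439, -0.988],
  [-0.147, -0.503, 0.163, -0.399, -0.439, -0.988],
])

```text
time: 10.45
ee_pos: [0.4116, -0.1767, 0.2792]
eef_rot: [0.925, 0.242, 0.012, -0.293]
ft_force: [-0.2, 0.6, -0.6]
width: 0.024
grip_force: 0.0
```

Emit:
play_rows([
  [0.153, -0.525, 0.051, -0.399, -0.44, -0.988],
  [0.153, -0.525, 0.051, -0.399, -0.44, -0.988],
  [0.153, -0.525, 0.051, -0.399, -0.44, -0.988],
  [0.153, -0.525, 0.051, -0.399, -0.44, -0.988],
  [0.153, -0.525, 0.051, -0.399, -0.44, -0.988],
])

```text
time: 10.95
ee_pos: [0.3952, -0.1069, 0.3189]
eef_rot: [0.854, 0.497, 0.007, -0.155]
ft_force: [0.4, 0.1, -0.4]
width: 0.0238
grip_force: 0.0
```

Emit:
play_rows([
  [0.387, -0.375, -0.109, -0.399, -0.439, -0.988],
  [0.387, -0.375, -0.109, -0.399, -0.439, -0.988],
  [0.387, -0.375, -0.109, -0.399, -0.439, -0.988],
  [0.387, -0.375, -0.109, -0.399, -0.439, -0.988],
  [0.387, -0.375, -0.109, -0.399, -0.439, -0.988],
])

```text
time: 11.45
ee_pos: [0.3789, -0.0368, 0.3585]
eef_rot: [0.707, 0.707, 0.001, -0.003]
ft_force: [0.1, 0.3, -0.1]
width: 0.024
grip_force: 0.0
```

Run:
```python
from h import *
s=st(); print(np.round(s['joint_positions'],2))
im=vision.camera('wrist'); cv2.imwrite('pics/wpl.png',im)
for k in ['grater_plate','grater_grip']:
    print(k,[(np.round(d['point'],3).tolist(),round(d['conf'],2)) for d in spotter.boxes_of('wrist',k)[:2]])
```

```text
t 11.45 p [ 0.3789 -0.0368  0.3585] R [[-0.001, 1.0, -0.003], [1.0, 0.001, 0.005], [0.005, -0.003, -1.0]] F [ 0.1  0.3 -0.1] w 0.024 g 0.0
[ 0.84 -0.19 -0.76  2.07 -0.14  1.21  0.14]
grater_plate [([0.444, -0.026, 0.009], 0.55)]
grater_grip [([0.447, -0.028, 0.011], 0.64)]
```

View pics/wpl.png

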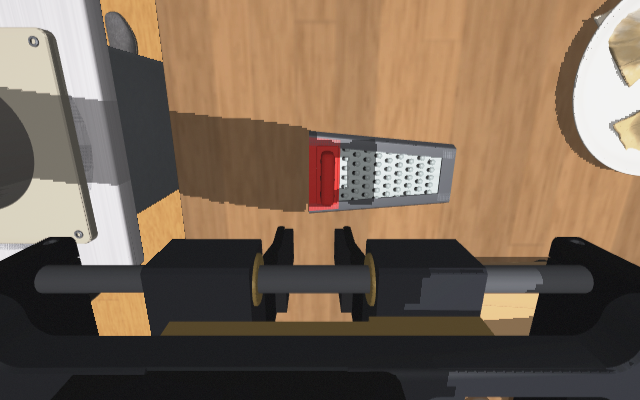

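The plate lies flat, grip up. Its underside corners are at about (309,131) and (308,212) at the wide end and (455,146) and (451,202) at the nose. I'll fit its pose.

Run:
```python
from h import *
from scipy.optimize import least_squares
uv=np.array([[309,131],[308,212],[455,146],[451,202]])
B=np.array([[-80,48,0],[-80,-48,0],[80,34,0],[80,-34,0]])/1e3
f=lambda q:(proj('wrist',B@R.from_rotvec([0,0,q[2]]).as_matrix().T+[q[0],q[1],0])-uv).ravel()
o=least_squares(f,[.45,-.03,0]); x,y,a=o.x; print(o.x.round(4),np.degrees(a),o.fun.reshape(-1,2).round(1).tolist())
Rz=R.from_rotvec([0,0,a]).as_matrix(); g=Rz@[-.06,0,0]+[x,y,0]; print('grip',g)
print('grip top proj',proj('wrist',(Rz@np.array([[-.067,.028,.038],[-.053,.028,.038],[-.053,-.028,.038],[-.067,-.028,.038]]).T).T+[x,y,0]).round(0).tolist())
s=st(); q=(s['ee_pos'],R.from_quat(s['eef_rot']).as_matrix()); M=down(np.degrees(a))
q=plan(*q,[g[0],g[1],.27],M); plan(*q,[g[0],g[1],.0275+.1635],M)
```

```text
[ 0.4543 -0.0325 -0.0061] -0.3470503872071488 [[1.8, -0.3], [2.5, 1.0], [-0.3, -1.7], [-4.1, 0.7]]
grip [ 0.39426212 -0.03212171  0.        ]
grip top proj [[323.0, 154.0], [337.0, 154.0], [336.0, 207.0], [322.0, 207.0]]
t 11.6 p [ 0.3791 -0.0376  0.3583] R [[0.003, 1.0, -0.005], [1.0, -0.003, 0.008], [0.008, -0.005, -1.0]] F [ 0.6  0.9 -0. ] w 0.0241 g 0.0
   [0.032, 0.104, 0.589, -0.01, -0.014, 0.006] rows>= 2
   [0.0, -0.0, 0.526, 0.0, -0.0, -0.0] rows>= 2
```

Emit:
play_rows([
  [0.035, 0.104, 0.4, -0.01, -0.014, 0.006],
  [0.035, 0.104, 0.589, -0.01, -0.014, 0.006],
  [0.035, 0.104, 0.589, -0.01, -0.014, 0.006],
  [0.035, 0.104, 0.589, -0.01, -0.014, 0.006],
], fingers=0.2)

```text
time: 12.0
ee_pos: [0.3946, -0.0318, 0.2706]
eef_rot: [0.708, 0.706, -0.0, 0.0]
ft_force: [0.4, 0.1, 0.7]
width: 0.0474
grip_force: 0.0
```

Run:
```python
from h import *
from scipy.optimize import least_squares
s=st()
im=vision.camera('wrist'); cv2.imwrite('pics/wpl2.png',im)
```

```text
t 12.0 p [ 0.3946 -0.0318  0.2706] R [[0.002, 1.0, -0.0], [1.0, -0.002, -0.0], [-0.0, -0.0, -1.0]] F [0.4 0.1 0.7] w 0.0474 g 0.0
```

View pics/wpl2.png

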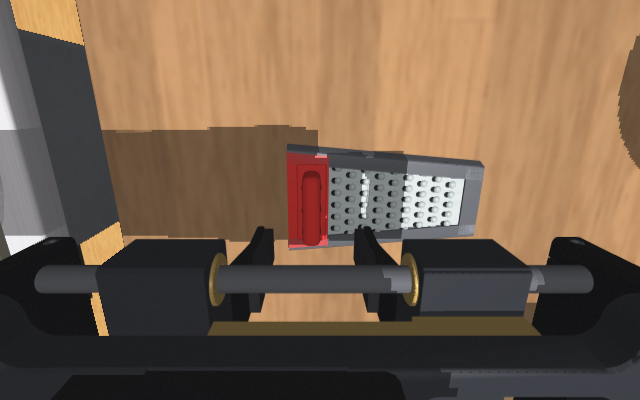

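Seen from closer, the rib spans columns 300-324, midway between the fingers at 262 and 365. The corners are about (288,145), (289,248), (483,163) and (474,236).

Run:
```python
from h import *
from scipy.optimize import least_squares
uv=np.array([[288,145],[289,248],[483,163],[474,236]])
B=np.array([[-80,48,0],[-80,-48,0],[80,34,0],[80,-34,0]])/1e3
f=lambda q:(proj('wrist',B@R.from_rotvec([0,0,q[2]]).as_matrix().T+[q[0],q[1],q[3]])-uv).ravel()
o=least_squares(f,[.45,-.03,0,0]); x,y,a,_=o.x; print(o.x.round(4),np.degrees(a),o.fun.reshape(-1,2).round(1).tolist())
g=R.from_rotvec([0,0,a]).as_matrix()@[-.06,0,0]+[x,y,0]; print('grip',g)
s=st(); q=(s['ee_pos'],R.from_quat(s['eef_rot']).as_matrix()); M=down(np.degrees(a))
q=plan(*q,[g[0],g[1],.1955],M)
```

```text
[ 0.4555 -0.0322 -0.0044  0.0061] -0.25307495588537987 [[0.6, -1.9], [1.6, 2.9], [0.8, -1.8], [-3.0, 1.2]]
grip [ 0.39549619 -0.03189092  0.        ]
t 12.05 p [ 0.395  -0.0318  0.2716] R [[0.002, 1.0, 0.002], [1.0, -0.002, -0.002], [-0.002, 0.002, -1.0]] F [ 0.4 -0.1  0.2] w 0.0492 g 0.0
   [0.001, 0.002, 0.507, 0.004, 0.004, 0.005] rows>= 2
```

Emit:
play_rows([
  [0, 0, 0.2, 0, 0, 0],
  [0, 0, 0.4, 0, 0, 0],
  [0, 0, 0.507, 0, 0, 0],
  [0, 0, 0.507, 0, 0, 0],
])

```text
time: 12.45
ee_pos: [0.3948, -0.0323, 0.1945]
eef_rot: [0.707, 0.707, -0.001, 0.002]
ft_force: [-0.6, -0.5, 0.5]
width: 0.0523
grip_force: 0.0
```

Emit:
play_rows([
  [0, 0, 0, 0, 0, 0],
  [0, 0, 0, 0, 0, 0],
  [0, 0, 0, 0, 0, 0],
  [0, 0, 0, 0, 0, 0],
  [0, 0, 0, 0, 0, 0],
], fingers=-1, squeeze=35)

```text
time: 12.95
ee_pos: [0.3949, -0.0319, 0.1947]
eef_rot: [0.707, 0.707, -0.0, 0.002]
ft_force: [0.8, -0.3, 0.0]
width: 0.0204
grip_force: 0.0
```

Emit:
play_rows([
  [0, 0, 0, 0, 0, 0],
  [0, 0, 0, 0, 0, 0],
  [0, 0, 0, 0, 0, 0],
])

```text
time: 13.25
ee_pos: [0.3947, -0.0319, 0.1944]
eef_rot: [0.707, 0.707, -0.001, 0.002]
ft_force: [-3.4, -0.8, 6.8]
width: 0.0139
grip_force: 35.0
```

Run:
```python
from h import *
s=st(); q=(s['ee_pos'],R.from_quat(s['eef_rot']).as_matrix()); p=np.array(q[0]); z0=p[2]
print('lift'); q=plan(*q,p+[0,0,.08],down(-.1)); p=q[0]
print('side'); q=plan(*q,[.397,-.2043,p[2]],down(.3)); p=q[0]
print('lower'); q=plan(*q,[.397,-.2043,z0+.0535],down(.3))
```

```text
t 13.25 p [ 0.3947 -0.0319  0.1944] R [[-0.001, 1.0, 0.002], [1.0, 0.001, -0.004], [-0.004, 0.002, -1.0]] F [-3.4 -0.8  6.8] w 0.0139 g 35.0
lift
   [-0.002, 0.001, -0.533, 0.004, 0.007, 0.005] rows>= 2
side
   [-0.575, 0.009, -0.0, -0.0, -0.0, -0.007] rows>= 2
   [-0.574, 0.007, -0.0, -0.0, -0.0, -0.007] rows>= 2
lower
   [-0.0, -0.0, 0.176, -0.0, -0.0, 0.0] rows>= 1
```

Emit:
play_rows([
  [0, 0, -0.15, 0, 0, 0.005],
  [0, 0, -0.35, 0, 0, 0.005],
  [0, 0, -0.533, 0, 0, 0.005],
  [0, 0, -0.533, 0, 0, 0.005],
])

```text
time: 13.65
ee_pos: [0.3957, -0.0314, 0.277]
eef_rot: [0.708, 0.707, 0.001, 0.004]
ft_force: [1.0, -0.1, -2.4]
width: 0.0133
grip_force: 35.0
```

Emit:
play_rows([
  [-0.3, 0.004, 0, 0, 0, -0.007],
  [-0.575, 0.009, 0, 0, 0, -0.007],
  [-0.575, 0.009, 0, 0, 0, -0.007],
])

```text
time: 13.95
ee_pos: [0.3949, -0.1224, 0.2735]
eef_rot: [0.709, 0.706, -0.001, 0.002]
ft_force: [0.5, 1.6, -1.2]
width: 0.0138
grip_force: 35.0
```

Emit:
play_rows([
  [-0.3, 0.004, 0, 0, 0, -0.007],
  [-0.574, 0.007, 0, 0, 0, -0.007],
  [-0.574, 0.007, 0, 0, 0, -0.007],
  [-0.574, 0.007, 0, 0, 0, -0.007],
])

```text
time: 14.35
ee_pos: [0.3966, -0.2043, 0.2737]
eef_rot: [0.706, 0.708, -0.0, 0.001]
ft_force: [0.3, 0.8, -1.9]
width: 0.0136
grip_force: 35.0
```

Run:
```python
from h import *
s=st(); print(np.round(s['joint_positions'],2))
im=vision.camera('wrist'); t=vision.camera('top')
a=cv2.resize(im[60:340,200:600],(800,560),interpolation=cv2.INTER_CUBIC)
cv2.imwrite('pics/ins.png',a)
```

```text
t 14.35 p [ 0.3966 -0.2043  0.2737] R [[-0.004, 1.0, 0.001], [1.0, 0.004, -0.002], [-0.002, 0.001, -1.0]] F [ 0.3  0.8 -1.9] w 0.0136 g 35.0
[ 1.02  0.11 -0.67  2.04  0.09  1.01  0.31]
```

View pics/ins.png

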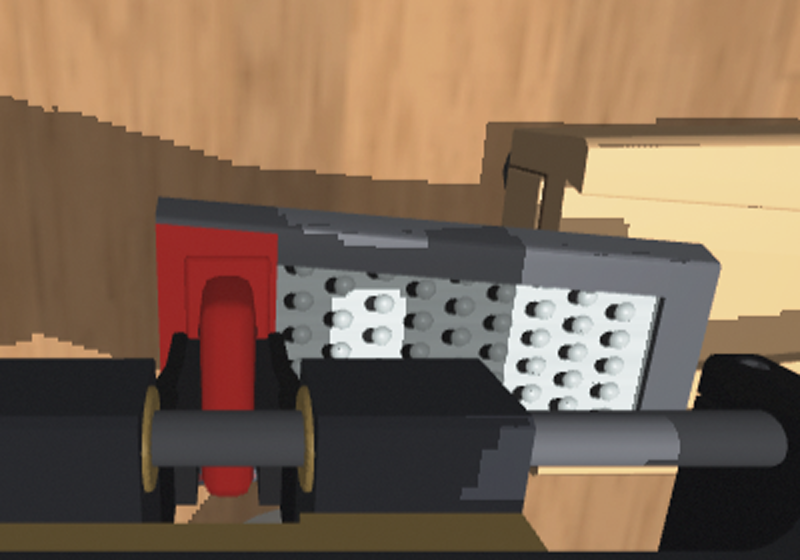

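The plate is held level with its nose over the mouth. Its nose corner is at crop (718,265) and the left rail's inner top edge starts at about (563,195). I'll check the sideways alignment.

Run:
```python
from h import *
f=lambda u:np.array(u)/2+[200,60]
print('nose +y underside', back('wrist',f([718,265]),.079), 'heel', back('wrist',f([158,200]),.079))
print('rail inner top', back('wrist',f([[563,195],[798,210]]),.062))
print('outer rail top left', back('wrist',f([[585,140],[798,146]]),.062))
```

```text
nose +y underside [[ 0.54537412 -0.17461952  0.079     ]] heel [[ 0.37684117 -0.15626525  0.079     ]]
rail inner top [[ 0.50453472 -0.15659892  0.062     ]
 [ 0.58123415 -0.16080818  0.062     ]]
outer rail top left [[ 0.50849425 -0.13929369  0.062     ]
 [ 0.57554609 -0.14054399  0.062     ]]
```

Emit:
play_rows([
  [0.012, 0, 0.08, 0, 0, 0],
  [0.012, 0, 0.173, 0, 0, 0],
  [0.012, 0, 0.173, 0, 0, 0],
  [0.012, 0, 0.173, 0, 0, 0],
], squeeze=20)

```text
time: 14.85
ee_pos: [0.3969, -0.2018, 0.2483]
eef_rot: [0.705, 0.709, -0.0, 0.001]
ft_force: [-0.2, -0.6, -2.2]
width: 0.0138
grip_force: 20.0
```

Emit:
play_rows([
  [0, 0.1, 0, 0, 0, 0],
  [0, 0.2, 0, 0, 0, 0],
  [0, 0.3, 0, 0, 0, 0],
  [0, 0.4, 0, 0, 0, 0],
  [0, 0.4, 0, 0, 0, 0],
])

```text
time: 15.35
ee_pos: [0.4584, -0.2015, 0.2493]
eef_rot: [0.705, 0.709, 0.0, 0.002]
ft_force: [0.1, 0.3, -1.6]
width: 0.0138
grip_force: 20.0
```

Emit:
play_rows([
  [0, 0.08, 0.008, 0, 0, 0],
  [0, 0.16, 0.008, 0, 0, 0],
  [0, 0.24, 0.01, 0, 0, 0],
  [0, 0.3, 0.01, 0, 0, 0],
  [0, 0.3, 0.01, 0, 0, 0],
])

```text
time: 15.85
ee_pos: [0.5032, -0.2013, 0.2476]
eef_rot: [0.705, 0.709, 0.0, 0.002]
ft_force: [-1.0, 0.0, -2.2]
width: 0.014
grip_force: 20.0
```

Emit:
play_rows([
  [0, 0.03, 0, 0, 0, 0],
  [0, 0.06, 0, 0, 0, 0],
  [0, 0.08, 0, 0, 0, 0],
  [0, 0.08, 0, 0, 0, 0],
])

```text
time: 16.25
ee_pos: [0.5143, -0.2016, 0.2477]
eef_rot: [0.705, 0.709, -0.0, 0.002]
ft_force: [0.1, -1.1, -0.9]
width: 0.0137
grip_force: 20.0
```

Emit:
play_rows([
  [0, 0.02, 0.008, 0, 0, 0],
  [0, 0.04, 0.008, 0, 0, 0],
  [0, 0.04, 0.008, 0, 0, 0],
])

```text
time: 16.55
ee_pos: [0.5203, -0.2016, 0.2465]
eef_rot: [0.705, 0.709, -0.0, 0.002]
ft_force: [0.5, -0.4, -0.6]
width: 0.014
grip_force: 20.0
```

Emit:
play_rows([
  [0, 0.015, 0, 0, 0, 0],
  [0, 0.03, 0, 0, 0, 0],
  [0, 0.03, 0, 0, 0, 0],
])

```text
time: 16.85
ee_pos: [0.5244, -0.2018, 0.2465]
eef_rot: [0.705, 0.709, -0.001, 0.002]
ft_force: [-4.7, -1.7, 3.0]
width: 0.0141
grip_force: 20.0
```

Emit:
play_rows([
  [0, 0, 0, 0, 0, 0],
  [0, 0, 0, 0, 0, 0],
  [0, 0, 0, 0, 0, 0],
  [0, 0, 0, 0, 0, 0],
], fingers=-0.45)

```text
time: 17.25
ee_pos: [0.5247, -0.2013, 0.2466]
eef_rot: [0.705, 0.709, -0.0, 0.002]
ft_force: [-0.7, 0.2, -0.2]
width: 0.0239
grip_force: 0.0
```

Emit:
play_rows([
  [0, 0.015, 0, 0, 0, 0],
  [0, 0.03, 0, 0, 0, 0],
  [0, 0.04, 0, 0, 0, 0],
  [0, 0.04, 0, 0, 0, 0],
])

```text
time: 17.65
ee_pos: [0.5306, -0.2015, 0.2464]
eef_rot: [0.705, 0.709, -0.0, 0.002]
ft_force: [-0.9, -0.6, -0.3]
width: 0.0241
grip_force: 0.5
```

Emit:
play_rows([
  [0, 0.007, 0, 0, 0, 0],
  [0, 0.014, 0, 0, 0, 0],
  [0, 0.014, 0, 0, 0, 0],
])

```text
time: 17.95
ee_pos: [0.5327, -0.2016, 0.2464]
eef_rot: [0.705, 0.709, -0.0, 0.002]
ft_force: [-1.6, -1.0, -0.3]
width: 0.0237
grip_force: 0.8
```

Emit:
play_rows([
  [0, 0.007, 0, 0, 0, 0],
  [0, 0.014, 0, 0, 0, 0],
  [0, 0.014, 0, 0, 0, 0],
])

```text
time: 18.25
ee_pos: [0.5345, -0.2017, 0.2464]
eef_rot: [0.705, 0.709, -0.001, 0.002]
ft_force: [-4.8, -1.3, 1.8]
width: 0.0242
grip_force: 2.3
```

Emit:
play_rows([
  [0, 0.005, 0, 0, 0, 0],
  [0, 0.01, 0, 0, 0, 0],
  [0, 0.01, 0, 0, 0, 0],
])

```text
time: 18.55
ee_pos: [0.5352, -0.2017, 0.2463]
eef_rot: [0.705, 0.709, -0.002, 0.001]
ft_force: [-11.4, -0.9, 7.5]
width: 0.0238
grip_force: 6.0
```

Emit:
play_rows([
  [0, 0.004, 0, 0, 0, 0],
  [0, 0.008, 0, 0, 0, 0],
  [0, 0.008, 0, 0, 0, 0],
])

```text
time: 18.85
ee_pos: [0.5357, -0.2017, 0.2463]
eef_rot: [0.705, 0.709, -0.003, -0.0]
ft_force: [-17.5, 0.8, 13.2]
width: 0.0237
grip_force: 8.9
```

Emit:
play_rows([
  [0, 0.006, 0, 0, 0, 0],
  [0, 0.006, 0, 0, 0, 0],
  [0, 0.006, 0, 0, 0, 0],
])

```text
time: 19.15
ee_pos: [0.536, -0.2017, 0.2462]
eef_rot: [0.705, 0.709, -0.003, -0.001]
ft_force: [-22.5, 0.2, 16.1]
width: 0.0244
grip_force: 11.0
```

Emit:
play_rows([
  [0, -0.04, 0, 0, 0, 0],
  [0, -0.063, 0, 0, 0, 0],
  [0, -0.063, 0, 0, 0, 0],
])

```text
time: 19.45
ee_pos: [0.5289, -0.2013, 0.2466]
eef_rot: [0.705, 0.709, 0.0, 0.002]
ft_force: [-0.1, 0.2, -0.4]
width: 0.0239
grip_force: 0.0
```

Emit:
play_rows([
  [0, 0, -0.2, 0, 0, 0],
  [0, 0, -0.4, 0, 0, 0],
  [0, -0.4, -0.7, 0, 0, 0],
  [0, -0.7, -0.9, 0, 0, 0],
  [0, -0.7, -0.9, 0, 0, 0],
])

```text
time: 19.95
ee_pos: [0.4223, -0.2014, 0.3831]
eef_rot: [0.705, 0.709, -0.0, 0.003]
ft_force: [-0.2, -0.9, 0.8]
width: 0.0239
grip_force: 0.0
```

Run:
```python
from h import *
s=st(); im=vision.camera('wrist'); cv2.imwrite('pics/fin_raw.png',im)
c=im[0:270,270:640]; cv2.imwrite('pics/fin.png',cv2.resize(c,None,fx=2,fy=2,interpolation=cv2.INTER_CUBIC))
for k in ['grater_plate','slicer_plate']: 
  for n in ['top'][:1]: vision.camera(n); print(k,[(np.round(d['point'],3).tolist(),round(d['conf'],2)) for d in spotter.boxes_of(n,k)[:2]])
```

```text
t 19.95 p [ 0.4223 -0.2014  0.3831] R [[-0.005, 1.0, 0.004], [1.0, 0.006, -0.005], [-0.005, 0.004, -1.0]] F [-0.2 -0.9  0.8] w 0.0239 g 0.0
grater_plate [([0.59, -0.198, 0.06], 0.76)]
slicer_plate [([0.582, 0.246, 0.078], 0.7)]
```

View pics/fin.png

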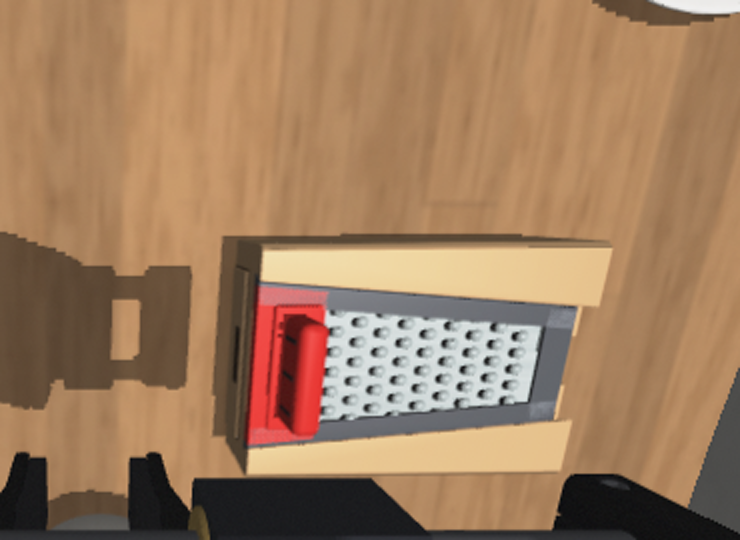

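The plate sits fully in the ways: its red wide end, (258,283) to (247,445), is flush with the rail ends at (262,245) and (247,473). It fills both rails evenly, nothing touches it, and the slicer is still in place. I'll hand it in.

```bash
python3 -c "
from h import *
print(job.close_job())"
```

```text
the job is handed in; nothing more can be done
None
```

The grater plate was laid flat, grip up, and let go, then slid into the ways and wedged with a push of about 22 N, its wide end flush with the box in the last picture; the slicer still reads in its slot, nothing came near the bystanders, and the job is handed in, though no verdict came back.

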